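# Close the filled storage canisters with their own lids

### The arm

A 6-joint arm with a two-finger parallel gripper is mounted at the origin on the work surface. World frame = base frame: x ahead of the robot, y to its left, z up, the work surface at z = 0. Lengths are in m, angles in rad, forces in N, time in s.
With the tool pointing down it reaches from about 0.375 to 0.9 m from the base axis. Payload 3.1 kg.
Tool frame: the origin (TCP) lies on the centre line of the jaws, within the pads' length; the fingertips stand 14 mm ahead of it and the grasp point (between the pads) lies 5 mm behind it; y points along the fingers, z is the direction in which the jaws open and shut, and the axes are right-handed (so a half turn about y gives the same grasp; the last joint's range is limited). The gripper opens to 87 mm and grips with 3 to 60 N. Pads are 19 mm wide; open, the fingers measure 117 mm over their backs; the gripper's body (75 mm by 190 mm) begins 51 mm behind the grasp point.
Start: joints at [0.996, 0.527, 1.433, -0, 1.181, -0.178], TCP at [0.242, 0.576, 0.237] pointing down, gripper open.
Joint ranges: [-3.08, 3.08], [-0.75, 2.2], [0.22, 2.44], [-1.43, 4.57], [0, 2.65], [-2.85, 2.85]. Speed limits (rad/s): [2.79, 2.79, 3.14, 3.14, 3.14, 3.14].

### API

Orientations are given as a unit quaternion [x, y, z, w].
In Python, from rig import robot, vision gives the robot as it stands.
- The arm moves only by the shell command python3 -m crank 'ROWS' [FORCE]. ROWS is JSON, a list of rows, each a list of 7 numbers: the shift along the tool's x, y, z as a fraction of full scale, then the turn, a rotation vector about the tool's x, y, z as a fraction of full scale, then the gripper command: -1 is shut, 1 is fully open, values between are in proportion. In form: [[x, y, z, wx, wy, wz, grip], ...]. A call has 1 to 10 rows; each row is the pose to reach, as a shift and turn from the pose commanded when the call began, along the tool's axes at that moment, turning the shorter way round; what a row does not reach only later rows make up. Full scale, the value 1, is 50 cm for a shift and pi rad for a turn. A row lasts 1/8 s, in which the tool goes at most 62.5 mm and 10.7 degrees, less where a joint would pass 70% of its speed; a pose out of reach is approached as far as the arm can. A call with a number of a shift or a turn outside -1 to 1 is refused whole. A call with a gripper value outside its range is refused whole. The fingers move at their own pace and stop on an object; FORCE is the grip in N (left out, the last holds). Time passes only in rows, so rows that repeat a pose let the fingers close. It gives the time, the measured TCP pose, the force and the opening at its end, in the units of the state.
- robot.get_obs(): the state, without advancing time (a new reading comes with each control period).
- vision.camera(name): name is "side" or "top"; returns the picture (420x560x3 uint8, blue, green, red); there is no depth.
- vision.camera_info(name): a dict with "vfov" (degrees; the focal length in pixels is half the picture's height over the tangent of half this angle, whatever the lens; pixels are square), "cx", "cy" (the principal point, pixels), "world_from_camera" (4x4, takes a point from camera to world coordinates). Camera axes: x right, y up, looking along -z (the intrinsics and any distortion apply to the point x, -y, -z); pixel columns grow to the right and rows downward; lengths in m; the calibration is good to about 2 mm. A picture is of the moment at which its call begins. camera_info takes no time and is no camera call.
- robot.hand_in(): hands the job in, once; it reports no verdict.
The state is a dict: "time": time; "q": joint angles; "joint_velocities": joint speeds; "joint_torque": joint torques, N m; "position": TCP position; "tool_rot": TCP orientation; "ft_force": force on the tool from outside, world axes, zero at the start; "moment": the same for the moment, N m; "grip_width": finger opening in m.
Only numpy, scipy, OpenCV 4.12 (cv2) and the standard library are available. Lean on these libraries where they do the work, as an engineer would, in place of code of your own. Each camera call takes 0.05 s, during which the arm holds its last target.

### The job

The four canisters on the table are filled: close each one with the wooden lid that fits it, straight and fully home on its rim so that the dried goods keep. Set the lids down gently, without dropping them, leave the canisters standing where they are, and do not knock over the little brown bottle or push the dish of walnuts away.

Things in the scene. Friction and masses are not known exactly. Their poses are not given: they have to be found in the camera images.
- canister_large_round: Open white stoneware canister, loose, with dried apple rings low inside. Round, 104 mm across outside, 94 mm mouth, 72 mm high. Its lid's seat enters the mouth (10 mm spare all round at first, 3 mm when home), plate on the rim: lid origin then 58 mm above canister origin. About 0.6 kg. Origin: centre of underside, z up. 
- canister_small_round: Open white stoneware canister, loose, with walnuts low inside. Round, 70 mm across outside, 60 mm mouth, 66 mm high. Its lid's seat enters the mouth (10 mm spare all round at first, 3 mm when home), plate on the rim: lid origin then 52 mm above canister origin. About 0.35 kg. Origin: centre of underside, z up. 
- canister_square: Open white stoneware canister, loose, with cinnamon sticks low inside. Square with rounded corners, 84 by 84 mm outside, 74 by 74 mm mouth, 70 mm high. Its lid's seat enters the mouth (10 mm spare all round at first, 3 mm when home), plate on the rim: lid origin then 56 mm above canister origin. About 0.55 kg. Origin: centre of underside, z up. x, y square to its sides; lid fits in all four quarter turns.
- canister_oblong: Open white stoneware canister, loose, with dates low inside. Oblong, rounded corners, 112 (along x) by 68 (y) mm outside, 102 by 58 mm mouth, 64 mm high. Its lid's seat enters the mouth (10 mm spare all round at first, 3 mm when home), plate on the rim: lid origin then 50 mm above canister origin. About 0.5 kg. Origin: centre of underside, z up. Lid fits either way round.
- lid_large_round: Large round wooden lid. Upright on the table on its tapered seat, 14 mm high; then a plate 9 mm thick (14 to 23 mm up); then an upright grip 30 mm high in the middle (23 to 53 mm up). Plate 108 mm across; seat 88 mm across at the top, 74 mm at the bottom; grip a round knob 28 mm across. About 0.14 kg. Origin: centre of underside, z up. 
- lid_small_round: Small round wooden lid. Upright on the table on its tapered seat, 14 mm high; then a plate 9 mm thick (14 to 23 mm up); then an upright grip 30 mm high in the middle (23 to 53 mm up). Plate 74 mm across; seat 54 mm across at the top, 40 mm at the bottom; grip a round knob 28 mm across. About 0.07 kg. Origin: centre of underside, z up. 
- lid_square: Square wooden lid. Upright on the table on its tapered seat, 14 mm high; then a plate 9 mm thick (14 to 23 mm up); then an upright grip 30 mm high in the middle (23 to 53 mm up). Plate 88 by 88 mm; seat 68 mm square at the top, 54 mm at the bottom; grip a square knob 26 by 26 mm, parallel to the plate. About 0.12 kg. Origin: centre of underside, z up. x, y square to its sides.
- lid_oblong: Oblong wooden lid. Upright on the table on its tapered seat, 14 mm high; then a plate 9 mm thick (14 to 23 mm up); then an upright grip 30 mm high in the middle (23 to 53 mm up). Plate 116 mm along its x by 72 mm along its y; seat 96 by 52 mm at the top, 82 by 38 mm at the bottom; grip a bar 54 mm long along x and 18 mm thick along y. About 0.12 kg. Origin: centre of underside, z up. 
- nut_dish: Bystander among the things: a small terracotta dish with three walnuts in it, 68 mm across, about 32 mm high over the nuts. To be left where it is. Origin: centre of underside, z up. 
- extract_bottle: Bystander among the things: a small brown glass bottle with a black cap, 38 mm across, 74 mm high, standing. To be left standing where it is. Origin: centre of underside, z up. 

How it is judged:
By the outcome, as a careful person would: the job done as asked, in the order asked, and still so for the second after the job is handed in, with the robot touching nothing.
It also fails if it takes over 128 s, if anything falls off the work surface, if the arm or the gripper's body presses on something with over 40 N, if the wrist force passes 120 N, or if a joint passes its speed limit or range.

## Working session

There is one attempt and no reset: what is moved stays moved. The work goes in short steps, Python scripts to look and compute and a shell command to move; the robot and the scene stay as the last step left them, time stands still between calls to the robot, and variables do not carry over. Pictures are saved under pics/ and viewed, and the job is handed in when it is done.

```bash
ls; mkdir -p pics; python3 - <<'E'
from rig import robot, vision
import cv2
for n in("top","side"):
    cv2.imwrite(f"pics/{n}0.png",vision.camera(n)); print(n,vision.camera_info(n))
print(robot.get_obs())
E
```

```text
pics
top {'vfov': 47.07865439405669, 'cx': 288.6130932724575, 'cy': 208.97649075777917, 'world_from_camera': array([[ 0.0261525 ,  0.98885397, -0.14657379,  0.35005475],
       [-0.9996119 ,  0.02446104, -0.01333082,  0.01325354],
       [-0.00959689,  0.14686554,  0.98910991,  1.10811839],
       [ 0.        ,  0.        ,  0.        ,  1.        ]])}
side {'vfov': 47.214101022140056, 'cx': 276.03301426317637, 'cy': 211.7021227869521, 'world_from_camera': array([[ 0.99849091,  0.03106911, -0.04528381,  0.46303754],
       [-0.05356914,  0.7326099 , -0.67853746, -0.82134597],
       [ 0.01209381,  0.67993929,  0.73316867,  0.91715391],
       [ 0.        ,  0.        ,  0.        ,  1.        ]])}
{'time': 0.1, 'q': array([ 9.95492454e-01,  5.28389465e-01,  1.43378142e+00,  2.02948478e-05,
        1.18138667e+00, -1.78487737e-01]), 'joint_velocities': array([-7.52502744e-04, -1.77632926e-04, -3.09123125e-03,  1.75542149e-03,
       -4.17245177e-04, -3.84185501e-05]), 'joint_torque': array([-4.45944970e-04, -4.40984452e+01, -1.77150124e+01,  6.34547300e-02,
        5.33929642e-02, -2.88906188e-05]), 'position': array([0.24116347, 0.57591257, 0.23565716]), 'tool_rot': array([ 0.6938771 , -0.13964148,  0.13911779, -0.69259011]), 'ft_force': array([ 0.42033668, -0.14800097, -0.24133944]), 'moment': array([-0.01534479, -0.05582492,  0.01942253]), 'grip_width': 0.0870465471018384}
```

View pics/top0.png

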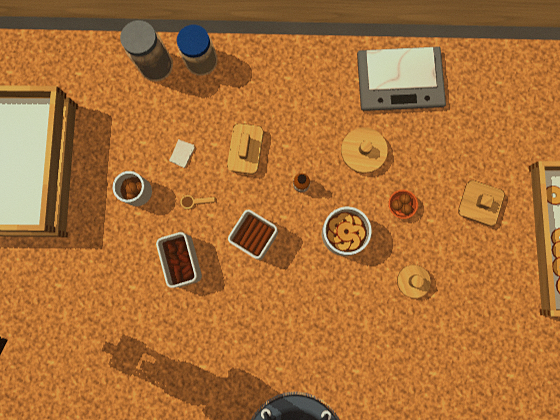

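View pics/side0.png

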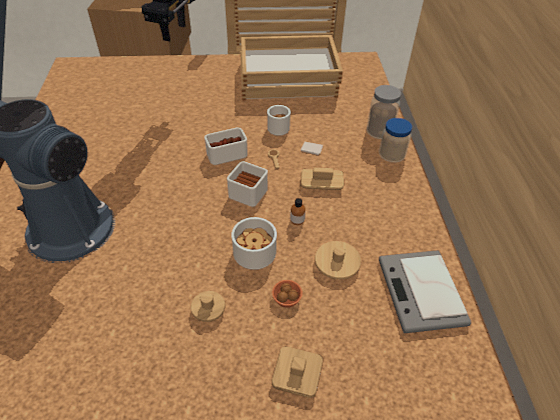

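The top picture shows, as approximate pixels:
- **Canisters:** small round (132,187), oblong (178,260), square (254,233), large round (347,231).
- **Lids:** oblong (246,148), large round (365,150), square (482,202), small round (415,282).
- **Bystanders:** bottle (302,182) and dish (403,204).

The side view agrees with this. Next I'll zoom in with candidate outlines drawn over the picture.

```bash
cat > h.py <<'E'
from rig import robot, vision
import cv2, numpy as np
from scipy.spatial.transform import Rotation as R
C={n:vision.camera_info(n) for n in("top","side")}
def proj(n,P):
    c=C[n];W=np.linalg.inv(c["world_from_camera"]);P=np.atleast_2d(P)
    p=P@W[:3,:3].T+W[:3,3];f=210/np.tan(np.radians(c["vfov"])/2)
    return np.c_[c["cx"]+f*p[:,0]/-p[:,2],c["cy"]-f*p[:,1]/-p[:,2]]
def unproj(n,u,v,z):
    c=C[n];T=c["world_from_camera"];f=210/np.tan(np.radians(c["vfov"])/2)
    d=T[:3,:3]@np.array([(u-c["cx"])/f,-(v-c["cy"])/f,-1]);o=T[:3,3]
    return o+d*(z-o[2])/d[2]
def outl(kind,a,b,z,x,y,th,r=0.012):
    t=np.linspace(0,2*np.pi,64,endpoint=False)
    if kind=="r": L=np.c_[a/2*np.cos(t),a/2*np.sin(t)]
    else:
        L=np.c_[np.sign(np.cos(t))*(a/2-r)+r*np.cos(t),np.sign(np.sin(t))*(b/2-r)+r*np.sin(t)]
    c,s=np.cos(th),np.sin(th)
    return np.c_[L@np.array([[c,s],[-s,c]])+[x,y],np.full(len(t),z)]
def crop(img,n,u,v,h=40,s=7):
    return cv2.resize(img[v-h:v+h,u-h:u+h],None,fx=s,fy=s,interpolation=cv2.INTER_CUBIC)
E
python3 - <<'E'
from h import *
t=cv2.imread("pics/top0.png");s=cv2.imread("pics/side0.png")
P=dict(cl=(347,231,.072),cs=(132,187,.066),cq=(254,233,.07),co=(178,260,.064),ll=(364,150,.023),ls=(415,282,.023),lq=(482,202,.023),lo=(246,148,.023),bot=(302,182,.074),dish=(403,204,.025))
for k,(u,v,z) in P.items():
    p=unproj("top",u,v,z);print(k,p.round(4),proj("side",p).round(0))
def sheet(img,lst,fn):
    r=[np.hstack([crop(img,0,u,v,30,6.5) for u,v in lst[i:i+2]]) for i in(0,2)]
    cv2.imwrite(fn,cv2.resize(np.vstack(r),(600,600)))
sheet(t,[P[k][:2] for k in("cl","cs","cq","co")],"pics/tc.png")
sheet(t,[P[k][:2] for k in("ll","ls","lq","lo")],"pics/tl.png")
E
```

```text
cl [ 0.4587 -0.0999  0.072 ] [[253. 232.]]
cs [0.545  0.3742 0.066 ] [[279. 112.]]
cq [0.4495 0.1007 0.07  ] [[248. 173.]]
co [0.3875 0.2633 0.064 ] [[225. 137.]]
ll [ 0.6531 -0.1429  0.023 ] [[337. 257.]]
ls [ 0.3539 -0.2569  0.023 ] [[206. 304.]]
lq [ 0.5377 -0.4109  0.023 ] [[297. 368.]]
lo [0.6515 0.1305 0.023 ] [[322. 177.]]
bot [ 5.636e-01 -5.000e-04  7.400e-02] [[295. 199.]]
dish [ 0.5284 -0.2314  0.025 ] [[286. 290.]]
```

View pics/tc.png

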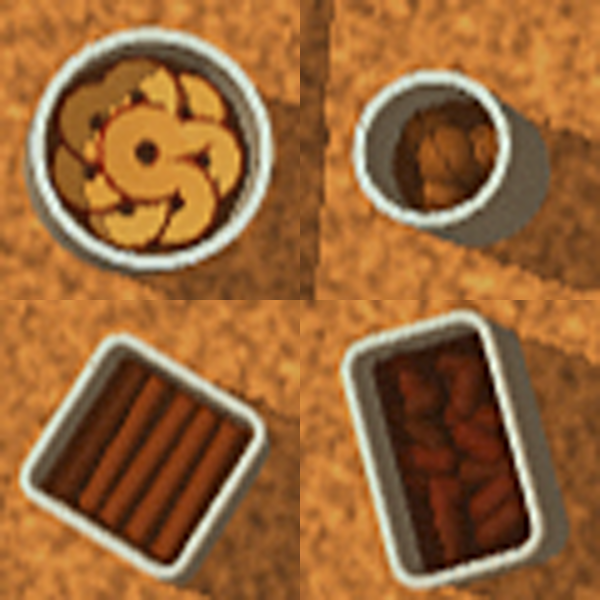

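View pics/tl.png

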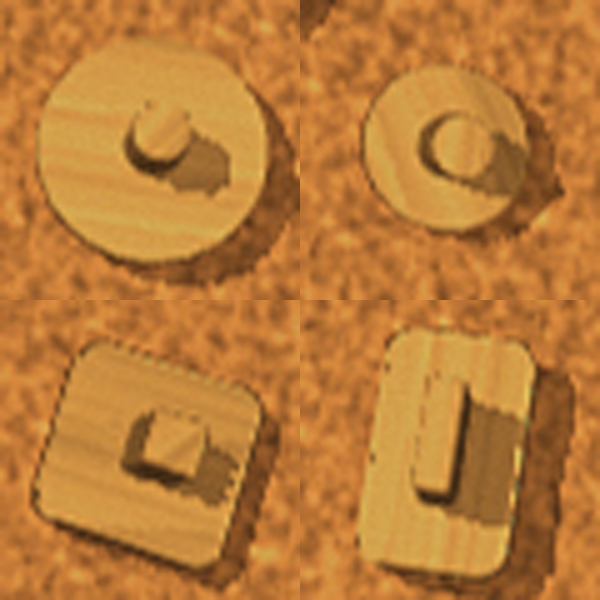

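The top crops show rims and plates clearly. I'll fit the outlines to subpixel accuracy in each camera separately and compare the two.

```bash
cat >> h.py <<'E'
from scipy.optimize import minimize
from scipy.ndimage import map_coordinates
G=dict(cl=("r",.104,.104,.072,.005),cs=("r",.070,.070,.066,.005),cq=("q",.084,.084,.07,.005),co=("q",.112,.068,.064,.005),
 ll=("r",.108,.108,.023,0),ls=("r",.074,.074,.023,0),lq=("q",.088,.088,.023,0),lo=("q",.116,.072,.023,0))
def feat(img,k):
    f=cv2.GaussianBlur(img.astype(np.float32),(0,0),0.7)
    if k[0]=="c": return f[...,0]/255
    return f[...,1]/(f[...,2]+30)*3
def fit(img,n,k,x0,dz=0,lift=0):
    kind,a,b,z,w=G[k];z+=lift;F=feat(img,k)
    def S(d,p):
        uv=proj(n,outl(kind,a+2*d,b+2*d,z,p[0],p[1],p[2],max(.002,.012+d)))
        return map_coordinates(F,[uv[:,1],uv[:,0]],order=1,mode="nearest").mean()
    if w: J=lambda p:-(2*S(-w/2,p)-S(.0015,p)-S(-w-.0015,p))
    else: J=lambda p:-(S(-.0015,p)-S(.0015,p))
    best=None
    for th in ([x0[2]] if kind=="r" else x0[2]+np.radians([-8,0,8])):
      for dx in(-.003,.003):
       for dy in(-.003,.003):
        q=np.array([x0[0]+dx,x0[1]+dy,th])
        sim=np.vstack([q,q+[.004,0,0],q+[0,.004,0],q+[0,0,.07]])
        r=minimize(J,q,method="Nelder-Mead",options=dict(initial_simplex=sim,xatol=1e-5,fatol=1e-6))
        if best is None or r.fun<best.fun: best=r
    return best
E
cat > f.py <<'E'
from h import *
t=cv2.imread("pics/top0.png");s=cv2.imread("pics/side0.png")
X=dict(cl=(.4587,-.0999,0),cs=(.545,.3742,0),cq=(.4495,.1007,1.0),co=(.3875,.2633,.2),ll=(.6531,-.1429,0),ls=(.3539,-.2569,0),lq=(.5377,-.4109,-.25),lo=(.6515,.1305,-.1))
ot,os_=t.copy(),s.copy()
big=lambda im:cv2.resize(im,None,fx=3,fy=3,interpolation=cv2.INTER_CUBIC)
T,S=big(t),big(s)
for k,x in X.items():
    for n,im in(("top",t),("side",s)):
        r=fit(im,n,k,x);print(k,n,(r.x[:2]*1000).round(1),np.degrees(r.x[2]).round(1),round(-r.fun,3))
        kind,a,b,z,w=G[k]
        cv2.polylines(T if n=="top" else S,[np.int32(np.round((proj(n,outl(kind,a,b,z,*r.x))+.5)*3))],True,(255,0,255) ,1)
cv2.imwrite("pics/ft.png",cv2.resize(T[330:930,300:1560],(800,381)));cv2.imwrite("pics/fs.png",S[270:1230,450:1170][::1,::1][:800,:])
cv2.imwrite("pics/fs.png",cv2.resize(S[270:1230,540:1140],None,fx=.62,fy=.62))
E
python3 f.py
```

```text
cl top [460.9 -99.7] 6.8 0.769
cl side [ 460.1 -104.7] 3.5 0.433
cs top [546.8 383.8] -4.6 0.753
cs side [544.5 376.3] 0.3 0.232
cq top [448.4 105.1] 59.6 0.711
cq side [447.5  98.6] 60.1 0.251
co top [389.1 268.5] 18.0 0.595
co side [388.1 261.1] 18.0 0.176
ll top [ 654.8 -142.9] 0.8 0.214
ll side [ 653.9 -148.2] 5.2 0.138
ls top [ 356.3 -254.5] 4.4 0.18
ls side [ 356.6 -259.9] 8.6 0.123
lq top [ 536.8 -409.4] -17.9 0.148
lq side [ 536.5 -414.4] -18.1 0.111
lo top [651.  133.8] -7.3 0.153
lo side [649.5 126.8] -5.6 0.103
```

View pics/ft.png

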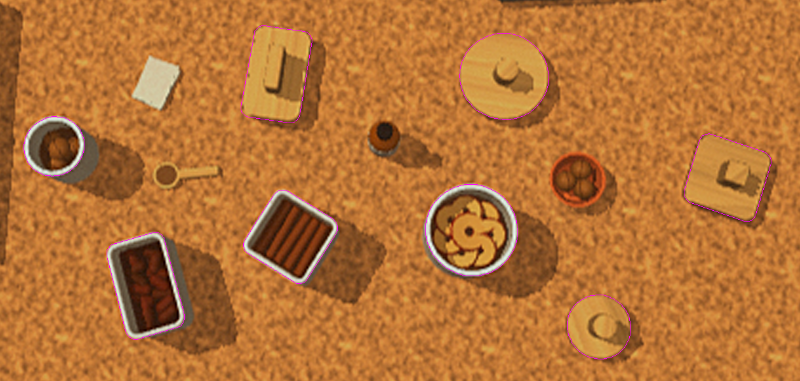

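View pics/fs.png

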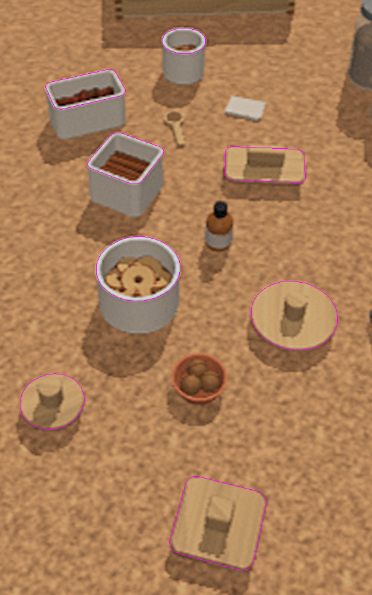

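The fits follow every outline. The two cameras differ by a steady 5–7 mm in y, which is a calibration bias, so lid-to-canister differences agree to about 2 mm. I'll settle the absolute offset by looking at the gripper over the first lid. Next is a helper that works out tool-frame shifts.

```bash
cat > go.py <<'E'
import sys
from h import *
def plan(x,y,z,yaw,flip=0):
    o=robot.get_obs();Rc=R.from_quat(o["tool_rot"])
    best=None
    for k in(0,1):
        a=np.radians(yaw)+k*np.pi
        zt=np.array([np.cos(a),np.sin(a),0]);yt=np.array([0,0,-1.]);xt=np.cross(yt,zt)
        rv=(Rc.inv()*R.from_matrix(np.c_[xt,yt,zt])).as_rotvec()
        if best is None or (np.linalg.norm(rv)<np.linalg.norm(best))!=bool(flip): best=rv
    d=np.array([x,y,z])-o["position"];s=Rc.inv().apply(d)
    zt=Rc.apply([0,0,1])
    print("t",o["time"],"pos",o["position"].round(4),"jaw yaw",np.degrees(np.arctan2(zt[1],zt[0])).round(1),"q1,q6",o["q"][[0,5]].round(2),"F",o["ft_force"].round(1),"w",round(o["grip_width"],4))
    print("shift",(s/.5).round(4),"turn",(best/np.pi).round(4),"rows needed",round(np.linalg.norm(d)/.0625,1),round(np.degrees(np.linalg.norm(best))/10.7,1))
if __name__=="__main__": plan(*map(float,sys.argv[1:]))
E
python3 go.py .650 .130 .12 84
```

```text
t 0.1 pos [0.2412 0.5759 0.2357] jaw yaw 67.3 q1,q6 [ 1.   -0.18] F [ 0.4 -0.1 -0.2] w 0.087
shift [ 1.0989  0.2319 -0.5061] turn [ 0.0006 -0.093  -0.0002] rows needed 9.9 1.6
```

```bash
python3 -m crank '[[0.1,0,-0.046,0,-0.02,0,1],[0.2,0,-0.092,0,-0.05,0,1],[0.3,0,-0.138,0,-0.093,0,1],[0.4,0,-0.184,0,-0.093,0,1],[0.5,0,-0.23,0,-0.093,0,1],[0.6,0,-0.276,0,-0.093,0,1],[0.7,0,-0.322,0,-0.093,0,1],[0.8,0,-0.368,0,-0.093,0,1],[0.8,0,-0.368,0,-0.093,0,1]]' 20; python3 go.py .650 .130 .12 83.5
```

```text
time: 1.23
position: [0.5422, 0.249, 0.2361]
tool_rot: [0.706, -0.039, 0.039, -0.706]
ft_force: [-0.4, 0.9, 0.3]
grip_width: 0.0869
t 1.225 pos [0.5422 0.249  0.2361] jaw yaw 83.7 q1,q6 [ 0.24 -1.22] F [-0.4  0.9  0.3] w 0.0869
shift [ 0.2402  0.2326 -0.2127] turn [0.0001 0.0011 0.0004] rows needed 3.2 0.0
```

```bash
python3 -m crank '[[0.08,0.05,-0.07,0,0,0,1],[0.16,0.12,-0.14,0,0,0,1],[0.24,0.19,-0.213,0,0,0,1],[0.24,0.233,-0.213,0,0,0,1],[0.24,0.233,-0.213,0,0,0,1],[0.24,0.233,-0.213,0,0,0,1]]'; python3 - <<'E'
from h import *
for n,(u,v) in(("top",(245,148)),("side",(322,178))):
    i=vision.camera(n);p=robot.get_obs();
    R_=R.from_quat(p["tool_rot"]);tip=p["position"]+R_.apply([0,.014,0]);w=p["grip_width"]/2
    big=cv2.resize(i[v-45:v+45,u-45:u+45],None,fx=6,fy=6,interpolation=cv2.INTER_CUBIC)
    for q in [tip+R_.apply([dx,0,s*w]) for s in(-1,1) for dx in(-.0095,.0095)]:
        a=proj(n,q)[0];cv2.circle(big,(int((a[0]-u+45+.5)*6),int((a[1]-v+45+.5)*6)),3,(255,0,255),1)
    cv2.imwrite(f"pics/g1{n}.png",big)
print(p["position"])
E
cd pics; python3 -c "
import cv2,numpy as np
cv2.imwrite('g1.png',cv2.resize(np.hstack([cv2.imread('g1top.png'),cv2.imread('g1side.png')]),(800,400)))"
```

```text
time: 1.98
position: [0.6471, 0.135, 0.1207]
tool_rot: [-0.706, 0.036, -0.037, 0.706]
ft_force: [-0.5, -0.3, 0.7]
grip_width: 0.0874
[0.6477294  0.1349899  0.12163324]
```

View pics/g1.png

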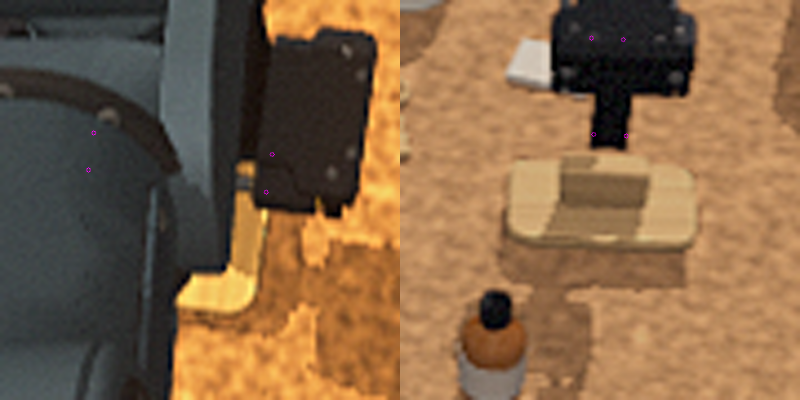

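The near finger sits over the bar, between the two camera estimates. The bar will centre itself along the jaws, and that will calibrate the cameras. Descending now.

```bash
python3 go.py .650 .130 .042 83.5; python3 go.py .650 .130 .075 83.5
```

```text
t 2.075 pos [0.6477 0.135  0.1216] jaw yaw 84.1 q1,q6 [ 0.04 -1.43] F [-0.6 -0.1 -0.6] w 0.0872
shift [ 0.0052  0.1593 -0.0095] turn [-0.0001  0.0033  0.0007] rows needed 1.3 0.1
t 2.075 pos [0.6477 0.135  0.1216] jaw yaw 84.1 q1,q6 [ 0.04 -1.43] F [-0.6 -0.1 -0.6] w 0.0872
shift [ 0.0053  0.0933 -0.0095] turn [-0.0001  0.0033  0.0007] rows needed 0.8 0.1
```

```bash
python3 -m crank '[[0.005,0.04,-0.0095,0,0.003,0,1],[0.005,0.08,-0.0095,0,0.003,0,1],[0.005,0.12,-0.0095,0,0.003,0,1],[0.005,0.14,-0.0095,0,0.003,0,1],[0.005,0.159,-0.0095,0,0.003,0,1],[0.005,0.159,-0.0095,0,0.003,0,1],[0.005,0.159,-0.0095,0,0.003,0,1]]'; python3 go.py .650 .130 .042 83.5
```

```text
time: 2.95
position: [0.65, 0.1288, 0.0411]
tool_rot: [-0.706, 0.04, -0.041, 0.706]
ft_force: [0.0, 0.1, -0.1]
grip_width: 0.0869
t 2.95 pos [0.65   0.1288 0.0411] jaw yaw 83.5 q1,q6 [ 0.03 -1.43] F [ 0.   0.1 -0.1] w 0.0869
shift [-0.0004 -0.0019  0.0025] turn [-0.     -0.0002  0.0004] rows needed 0.0 0.0
```

```bash
python3 -m crank '[[0,0,0.002,0,0,0,0.2],[0,0,0.002,0,0,0,-0.2],[0,0,0.002,0,0,0,-0.4],[0,0,0.002,0,0,0,-0.6],[0,0,0.002,0,0,0,-1],[0,0,0.002,0,0,0,-1],[0,0,0.002,0,0,0,-1],[0,0,0.002,0,0,0,-1]]' 20;  python3 -m crank '[[0,-0.05,0,0,0,0,-1],[0,-0.12,0,0,0,0,-1],[0,-0.24,0,0,0,0,-1],[0,-0.24,0,0,0,0,-1],[0,-0.24,0,0,0,0,-1],[0,-0.24,0,0,0,0,-1]]'
python3 - <<'E'
from h import *
i=vision.camera("side");o=robot.get_obs()
p=o["position"];lift=p[2]-.0411
print(o["position"],o["grip_width"],o["ft_force"])
r=fit(i,"side","lo",(p[0],p[1],-.11),lift=lift);print(r.x,np.degrees(r.x[2]),r.fun)
a=proj("side",p)[0].astype(int)
cv2.imwrite("pics/lo_lift.png",crop(i,0,a[0],a[1],55,6))
E
```

```text
time: 3.95
position: [0.6497, 0.1298, 0.0405]
tool_rot: [-0.706, 0.04, -0.04, 0.706]
ft_force: [0.7, 1.2, 0.4]
grip_width: 0.018
time: 4.7
position: [0.6481, 0.1296, 0.1585]
tool_rot: [0.706, -0.042, 0.039, -0.706]
ft_force: [-0.3, 0.8, -1.8]
grip_width: 0.018
[0.64822964 0.12961822 0.15842543] 0.017748151870233167 [ 0.17985049 -0.31490105 -2.16929754]
[ 0.64529333  0.12558688 -0.21968354] -12.586939769519654 -0.08829092979431152
```

View pics/lo_lift.png

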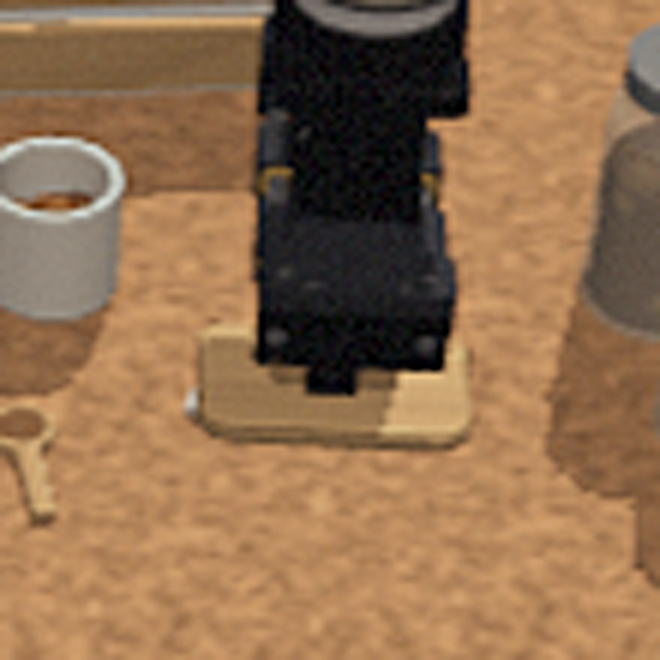

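The lid is held by its bar (18.0 mm opening, right for the bar) and has been lifted level. I'll overlay the predicted plate to read the side camera's bias.

```bash
python3 - <<'E'
from h import *
i=vision.camera("side");o=robot.get_obs();p=o["position"];lift=p[2]-.0408
F=feat(i,"lo");best=[]
g=np.linspace
def S(d,x,y,th):
    uv=proj("side",outl("q",.116+2*d,.072+2*d,.023+lift,x,y,th))
    L=outl("q",.116,.072,0,0,0,0); m=(L[:,1]<0.0)|(np.abs(L[:,0])>.05)
    return map_coordinates(F,[uv[m,1],uv[m,0]],order=1).mean()
for x in g(-.012,.012,13):
  for y in g(-.012,.012,13):
    for th in np.radians(g(-10,-3,5)):
      X=(p[0]+x,p[1]+y,th);best.append((S(-.0015,*X)-S(.0015,*X),x,y,np.degrees(th)))
best.sort(reverse=True);print(np.round(best[:5],4))
a=proj("side",p)[0].astype(int);c=crop(i,0,a[0],a[1],55,6)
for q,col in(((0,0,-6.5),(255,0,255)),((best[0][1],best[0][2],best[0][3]),(255,255,0))):
    uv=proj("side",outl("q",.116,.072,.023+lift,p[0]+q[0],p[1]+q[1],np.radians(q[2])))
    cv2.polylines(c,[np.int32((uv-a+55+.5)*6)],True,col,1)
cv2.imwrite("pics/lo_lift2.png",c)
E
```

```text
[[ 8.80e-02 -2.00e-03 -6.00e-03 -1.00e+01]
 [ 8.35e-02 -4.00e-03 -6.00e-03 -1.00e+01]
 [ 8.30e-02 -1.20e-02 -6.00e-03 -3.00e+00]
 [ 8.08e-02 -2.00e-03 -4.00e-03 -1.00e+01]
 [ 7.86e-02 -2.00e-03 -6.00e-03 -8.25e+00]]
```

View pics/lo_lift2.png

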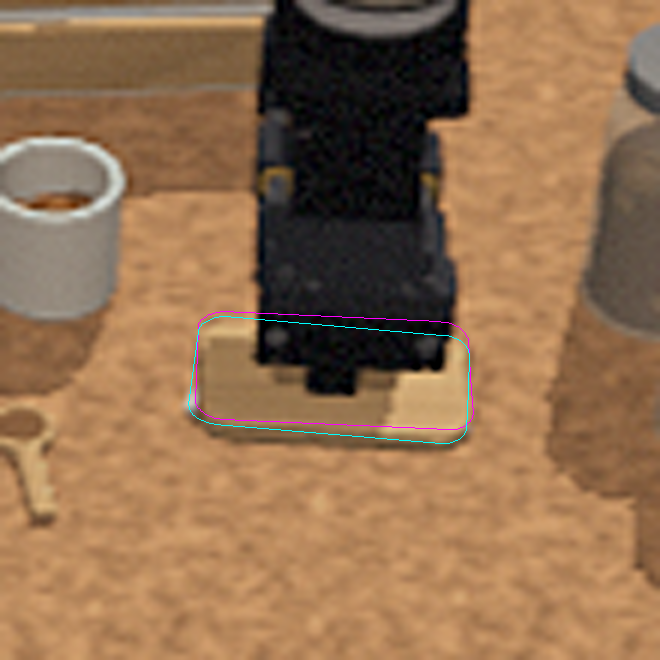

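The held lid's true position falls halfway between the two cameras' readings, so I'll use the means. Now on to the oblong canister.

```bash
python3 go.py .3886 .2648 .13 108
```

```text
t 4.8 pos [0.6485 0.1296 0.1586] jaw yaw 83.5 q1,q6 [ 0.03 -1.43] F [-0.4  0.4 -1.3] w 0.0175
shift [-0.547   0.0591  0.2095] turn [-1.000e-04 -1.363e-01 -1.200e-03] rows needed 4.7 2.3
```

```bash
python3 -m crank '[[-0.05,0,0.02,0,-0.012,0,-1],[-0.137,0,0.053,0,-0.03,0,-1],[-0.22,0,0.085,0,-0.06,0,-1],[-0.3,0,0.116,0,-0.09,0,-1],[-0.38,0,0.145,0,-0.11,0,-1],[-0.45,0,0.173,0,-0.136,-0.001,-1],[-0.51,0.02,0.196,0,-0.136,-0.001,-1],[-0.547,0.04,0.2095,0,-0.136,-0.001,-1],[-0.547,0.059,0.2095,0,-0.136,-0.001,-1],[-0.547,0.059,0.2095,0,-0.136,-0.001,-1]]'; python3 -m crank '[[0,0,0,0,0,0,-1],[0,0,0,0,0,0,-1]]'; python3 go.py .3886 .2648 .096 108
python3 - <<'E'
from h import *
a=[]
for n in("top","side"):
    i=vision.camera(n);p=robot.get_obs()["position"];u=proj(n,p)[0].astype(int);a.append(cv2.resize(crop(i,0,u[0],u[1],50,4),(400,400)))
cv2.imwrite("pics/p1.png",np.hstack(a))
E
```

```text
time: 6.05
position: [0.3904, 0.2647, 0.1302]
tool_rot: [0.699, 0.111, -0.109, -0.698]
ft_force: [-0.2, -0.7, -1.8]
grip_width: 0.0179
time: 6.3
position: [0.3909, 0.2647, 0.1313]
tool_rot: [0.699, 0.111, -0.108, -0.698]
ft_force: [0.1, -0.2, -1.1]
grip_width: 0.0172
t 6.3 pos [0.3909 0.2647 0.1313] jaw yaw 107.9 q1,q6 [ 0.36 -1.52] F [ 0.1 -0.2 -1.1] w 0.0172
shift [-0.0046  0.0705  0.0016] turn [ 0.0002 -0.0006  0.0013] rows needed 0.6 0.0
```

View pics/p1.png

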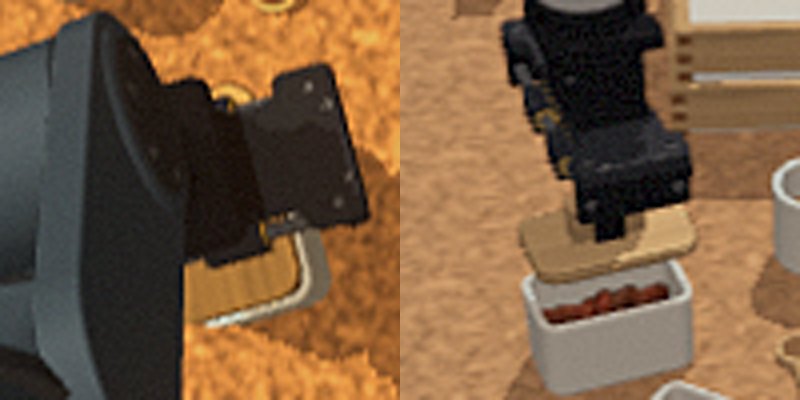

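The lid hangs square over the oblong canister with edges parallel in both views. Lowering it.

```bash
python3 -m crank '[[-0.0046,0.02,0.0016,0,0,0.001,-1],[-0.0046,0.04,0.0016,0,0,0.001,-1],[-0.0046,0.055,0.0016,0,0,0.001,-1],[-0.0046,0.066,0.0016,0,0,0.001,-1],[-0.0046,0.066,0.0016,0,0,0.001,-1],[-0.0046,0.066,0.0016,0,0,0.001,-1]]';python3 go.py .3886 .2648 .0908 108
```

```text
time: 7.15
position: [0.3877, 0.265, 0.0981]
tool_rot: [0.699, 0.11, -0.11, -0.698]
ft_force: [0.5, -0.5, -1.4]
grip_width: 0.0178
t 7.15 pos [0.3877 0.265  0.0981] jaw yaw 107.9 q1,q6 [ 0.36 -1.52] F [ 0.5 -0.5 -1.4] w 0.0178
shift [ 0.0016  0.0146 -0.001 ] turn [ 0.0002 -0.0003  0.0001] rows needed 0.1 0.0
```

```bash
python3 -m crank '[[0.0016,0.005,-0.001,0,0,0,-1],[0.0016,0.009,-0.001,0,0,0,-1],[0.0016,0.012,-0.001,0,0,0,-1],[0.0016,0.0146,-0.001,0,0,0,-1],[0.0016,0.0146,-0.001,0,0,0,-1],[0.0016,0.0146,-0.001,0,0,0,-1]]';python3 go.py .3886 .2648 .0908 108
```

```text
time: 7.9
position: [0.3884, 0.2647, 0.0907]
tool_rot: [0.699, 0.11, -0.11, -0.698]
ft_force: [-0.9, -0.5, -1.6]
grip_width: 0.018
t 7.9 pos [0.3884 0.2647 0.0907] jaw yaw 107.9 q1,q6 [ 0.36 -1.52] F [-0.9 -0.5 -1.6] w 0.018
shift [ 0.0004 -0.0001  0.    ] turn [ 0.0002 -0.0003 -0.    ] rows needed 0.0 0.0
```

```bash
python3 -m crank '[[0,0.001,0,0,0,0,-1],[0,0.002,0,0,0,0,-1],[0,0.002,0,0,0,0,-1]]';python3 -m crank '[[0,0.001,0,0,0,0,-1],[0,0.002,0,0,0,0,-1],[0,0.002,0,0,0,0,-1]]'
```

```text
time: 8.28
position: [0.3885, 0.2648, 0.0904]
tool_rot: [0.699, 0.111, -0.11, -0.698]
ft_force: [-1.7, -0.0, 5.8]
grip_width: 0.0179
time: 8.65
position: [0.3885, 0.2648, 0.0903]
tool_rot: [0.699, 0.111, -0.11, -0.698]
ft_force: [-2.5, -0.6, 14.3]
grip_width: 0.0176
```

Contact at the expected height, so the lid is home. I'll ease off, open and retreat.

```bash
python3 -m crank '[[0,-0.001,0,0,0,0,-1],[0,-0.003,0,0,0,0,-1],[0,-0.003,0,0,0,0,-0.5],[0,-0.003,0,0,0,0,0],[0,-0.003,0,0,0,0,0.5],[0,-0.003,0,0,0,0,1],[0,-0.003,0,0,0,0,1]]'; python3 -m crank '[[0,-0.03,0,0,0,0,1],[0,-0.08,0,0,0,0,1],[0,-0.14,0,0,0,0,1],[0,-0.2,0,0,0,0,1],[0,-0.2,0,0,0,0,1]]'; python3 go.py .5367 -.4119 .15 -18;python3 go.py .448 .1 .2 60
```

```text
time: 9.52
position: [0.3884, 0.2647, 0.0902]
tool_rot: [0.699, 0.11, -0.11, -0.698]
ft_force: [0.6, -0.2, 0.8]
grip_width: 0.0541
time: 10.15
position: [0.3898, 0.2654, 0.1921]
tool_rot: [-0.698, -0.112, 0.108, 0.699]
ft_force: [-0.4, 0.2, -0.3]
grip_width: 0.0867
t 10.15 pos [0.3898 0.2654 0.1921] jaw yaw 108.0 q1,q6 [ 0.36 -1.52] F [-0.4  0.2 -0.3] w 0.0867
shift [-0.1384  0.0841 -1.3791] turn [ 0.0009 -0.3003  0.0015] rows needed 11.1 5.1
t 10.15 pos [0.3898 0.2654 0.1921] jaw yaw 108.0 q1,q6 [ 0.36 -1.52] F [-0.4  0.2 -0.3] w 0.0867
shift [ 0.0089 -0.0155 -0.3506] turn [-0.0006  0.2664  0.0016] rows needed 2.8 4.5
```

```bash
python3 go.py .6543 -.1455 .12 60
```

```text
t 10.15 pos [0.3898 0.2654 0.1921] jaw yaw 108.0 q1,q6 [ 0.36 -1.52] F [-0.4  0.2 -0.3] w 0.0867
shift [ 0.2492  0.146  -0.9448] turn [-0.0006  0.2664  0.0016] rows needed 7.9 4.5
```

```bash
python3 -m crank '[[0.03,0,-0.11,0,0.04,0,1],[0.06,0,-0.22,0,0.08,0,1],[0.09,0,-0.33,0,0.12,0,1],[0.12,0,-0.44,0,0.16,0,1],[0.148,0,-0.56,0,0.2,0,1],[0.178,0,-0.67,0,0.24,0,1],[0.208,0,-0.78,0,0.266,0,1],[0.235,0.03,-0.89,0,0.266,0,1],[0.249,0.08,-0.945,0,0.266,0.0015,1],[0.249,0.146,-0.945,0,0.266,0.0015,1]]';python3 -m crank '[[0,0,0,0,0,0,1],[0,0,0,0,0,0,1]]'; python3 go.py .6543 -.1455 .0415 60
```

```text
time: 11.4
position: [0.6537, -0.1494, 0.1155]
tool_rot: [0.684, -0.184, 0.183, -0.682]
ft_force: [-0.2, -0.2, -0.5]
grip_width: 0.087
time: 11.65
position: [0.6523, -0.146, 0.1175]
tool_rot: [0.684, -0.184, 0.181, -0.683]
ft_force: [0.8, -0.2, 0.3]
grip_width: 0.087
t 11.65 pos [ 0.6523 -0.146   0.1175] jaw yaw 60.1 q1,q6 [-0.39 -1.43] F [ 0.8 -0.2  0.3] w 0.087
shift [0.0036 0.1519 0.0032] turn [ 0.0008  0.0005 -0.0014] rows needed 1.2 0.0
```

```bash
python3 -m crank '[[0.002,0.05,0.003,0,0,0,1],[0.003,0.09,0.003,0,0,0,1],[0.0036,0.13,0.003,0,0,-0.001,1],[0.0036,0.151,0.003,0,0,-0.001,1],[0.0036,0.151,0.003,0,0,-0.001,1],[0.0036,0.151,0.003,0,0,-0.001,1]]'; python3 go.py .6543 -.1455 .0415 60
```

```text
time: 12.4
position: [0.655, -0.1462, 0.0428]
tool_rot: [0.684, -0.182, 0.183, -0.682]
ft_force: [0.0, 0.4, -0.1]
grip_width: 0.0873
t 12.4 pos [ 0.655  -0.1462  0.0428] jaw yaw 60.1 q1,q6 [-0.38 -1.43] F [ 0.   0.4 -0.1] w 0.0873
shift [-0.002   0.0027  0.0005] turn [0.0007 0.0004 0.0003] rows needed 0.0 0.0
```

```bash
python3 -m crank '[[-0.002,0.002,0.0005,0,0,0,0.3],[-0.002,0.002,0,0,0,0,0],[-0.002,0.002,0,0,0,0,-0.2],[-0.002,0.002,0,0,0,0,-0.4],[-0.002,0.002,0,0,0,0,-0.7],[-0.002,0.002,0,0,0,0,-1],[-0.002,0.002,0,0,0,0,-1],[-0.002,0.002,0,0,0,0,-1]]' 25;  python3 -m crank '[[0,-0.05,0,0,0,0,-1],[0,-0.12,0,0,0,0,-1],[0,-0.22,0,0,0,0,-1],[0,-0.22,0,0,0,0,-1],[0,-0.22,0,0,0,0,-1]]'; python3 go.py .4605 -.1022 .14 60
```

```text
time: 13.4
position: [0.6536, -0.1454, 0.041]
tool_rot: [0.684, -0.183, 0.182, -0.682]
ft_force: [-0.8, 0.7, 0.5]
grip_width: 0.0276
time: 14.02
position: [0.6529, -0.145, 0.1503]
tool_rot: [0.684, -0.184, 0.182, -0.682]
ft_force: [-0.4, -0.3, -2.0]
grip_width: 0.0277
t 14.025 pos [ 0.6529 -0.145   0.1503] jaw yaw 60.1 q1,q6 [-0.38 -1.43] F [-0.4 -0.3 -2. ] w 0.0277
shift [-0.3761  0.0219 -0.1177] turn [ 0.0009  0.0004 -0.0007] rows needed 3.2 0.0
```

```bash
python3 -m crank '[[-0.06,0,-0.02,0,0,0,-1],[-0.14,0,-0.045,0,0,0,-1],[-0.23,0.0,-0.072,0,0,0,-1],[-0.31,0.01,-0.097,0,0,0,-1],[-0.376,0.022,-0.1177,0,0,0,-1],[-0.376,0.022,-0.1177,0,0,0,-1],[-0.376,0.022,-0.1177,0,0,0,-1]]'; python3 go.py .4605 -.1022 .105 60
python3 - <<'E'
from h import *
a=[]
for n in("top","side"):
    i=vision.camera(n);p=robot.get_obs()["position"];u=proj(n,p)[0].astype(int);a.append(cv2.resize(crop(i,0,u[0],u[1],50,4),(400,400)))
cv2.imwrite("pics/p2.png",np.hstack(a))
E
```

```text
time: 14.9
position: [0.4619, -0.1028, 0.1396]
tool_rot: [0.684, -0.183, 0.182, -0.682]
ft_force: [0.7, -1.3, -1.4]
grip_width: 0.0273
t 14.9 pos [ 0.4619 -0.1028  0.1396] jaw yaw 60.1 q1,q6 [-0.45 -1.5 ] F [ 0.7 -1.3 -1.4] w 0.0273
shift [-0.0029  0.0692 -0.0002] turn [ 0.0007  0.0003 -0.0003] rows needed 0.6 0.0
```

View pics/p2.png

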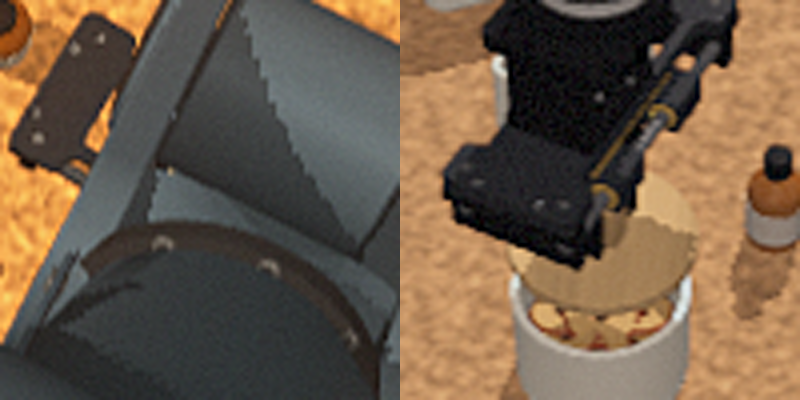

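The plate is centred over the large canister in the side view (plate columns 508–697, canister 510–691). Lowering.

```bash
python3 -m crank '[[-0.003,0.02,0,0,0,0,-1],[-0.003,0.04,0,0,0,0,-1],[-0.003,0.058,0,0,0,0,-1],[-0.003,0.069,0,0,0,0,-1],[-0.003,0.069,0,0,0,0,-1],[-0.003,0.069,0,0,0,0,-1]]'; python3 go.py .4605 -.1022 .0995 60
```

```text
time: 15.75
position: [0.4603, -0.1019, 0.1059]
tool_rot: [0.684, -0.183, 0.182, -0.682]
ft_force: [-0.9, 0.0, -1.2]
grip_width: 0.0271
t 15.75 pos [ 0.4603 -0.1019  0.1059] jaw yaw 60.1 q1,q6 [-0.45 -1.5 ] F [-0.9  0.  -1.2] w 0.0271
shift [ 0.0007  0.0128 -0.0002] turn [ 0.0007  0.0004 -0.0001] rows needed 0.1 0.0
```

```bash
python3 -m crank '[[0,0.004,0,0,0,0,-1],[0,0.008,0,0,0,0,-1],[0,0.0105,0,0,0,0,-1],[0,0.0125,0,0,0,0,-1],[0,0.0125,0,0,0,0,-1],[0,0.0125,0,0,0,0,-1]]';python3 -m crank '[[0,0.001,0,0,0,0,-1],[0,0.002,0,0,0,0,-1],[0,0.002,0,0,0,0,-1]]'
```

```text
time: 16.5
position: [0.4601, -0.1019, 0.0995]
tool_rot: [0.684, -0.183, 0.182, -0.682]
ft_force: [-0.8, 0.4, -1.2]
grip_width: 0.0273
time: 16.88
position: [0.4601, -0.1019, 0.0989]
tool_rot: [0.684, -0.183, 0.182, -0.682]
ft_force: [-1.9, -0.3, 5.1]
grip_width: 0.0273
```

```bash
python3 -m crank '[[0,0.001,0,0,0,0,-1],[0,0.001,0,0,0,0,-1],[0,-0.001,0,0,0,0,-1],[0,-0.001,0,0,0,0,-0.4],[0,-0.001,0,0,0,0,0],[0,-0.001,0,0,0,0,0.5],[0,-0.001,0,0,0,0,1],[0,-0.001,0,0,0,0,1]]'; python3 -m crank '[[0,-0.03,0,0,0,0,1],[0,-0.08,0,0,0,0,1],[0,-0.14,0,0,0,0,1],[0,-0.19,0,0,0,0,1],[0,-0.19,0,0,0,0,1]]'; python3 go.py .3565 -.2572 .11 60
```

```text
time: 17.88
position: [0.46, -0.1018, 0.099]
tool_rot: [0.684, -0.183, 0.182, -0.682]
ft_force: [-0.2, 0.5, -0.2]
grip_width: 0.0593
time: 18.5
position: [0.4614, -0.1022, 0.1956]
tool_rot: [0.684, -0.181, 0.184, -0.682]
ft_force: [0.8, 0.0, -0.4]
grip_width: 0.087
t 18.5 pos [ 0.4614 -0.1022  0.1956] jaw yaw 60.1 q1,q6 [-0.45 -1.5 ] F [ 0.8  0.  -0.4] w 0.087
shift [-0.0278  0.1718 -0.373 ] turn [0.0007 0.0004 0.0013] rows needed 3.3 0.0
```

```bash
python3 -m crank '[[-0.005,0,-0.08,0,0,0,1],[-0.01,0,-0.18,0,0,0,1],[-0.02,0,-0.28,0,0,0,1],[-0.028,0.05,-0.373,0,0,0.001,1],[-0.028,0.12,-0.373,0,0,0.001,1],[-0.028,0.172,-0.373,0,0,0.001,1],[-0.028,0.172,-0.373,0,0,0.001,1],[-0.028,0.172,-0.373,0,0,0.001,1]]'; python3 go.py .3565 -.2572 .0415 60
```

```text
time: 19.5
position: [0.3549, -0.2564, 0.1085]
tool_rot: [0.684, -0.184, 0.181, -0.683]
ft_force: [0.8, 0.2, -0.7]
grip_width: 0.0867
t 19.5 pos [ 0.3549 -0.2564  0.1085] jaw yaw 60.1 q1,q6 [-0.88 -1.92] F [ 0.8  0.2 -0.7] w 0.0867
shift [0.0041 0.134  0.0004] turn [ 0.0007  0.0005 -0.0013] rows needed 1.1 0.0
```

```bash
python3 -m crank '[[0.002,0.04,0,0,0,0,1],[0.003,0.08,0,0,0,0,1],[0.004,0.115,0,0,0,-0.001,1],[0.004,0.134,0,0,0,-0.001,1],[0.004,0.134,0,0,0,-0.001,1],[0.004,0.134,0,0,0,-0.001,1]]'; python3 go.py .3565 -.2572 .0415 60
```

```text
time: 20.25
position: [0.3567, -0.2578, 0.0421]
tool_rot: [0.684, -0.183, 0.183, -0.682]
ft_force: [-0.3, -0.3, -1.0]
grip_width: 0.0868
t 20.25 pos [ 0.3567 -0.2578  0.0421] jaw yaw 60.1 q1,q6 [-0.88 -1.92] F [-0.3 -0.3 -1. ] w 0.0868
shift [-0.0009  0.0012  0.0008] turn [0.0009 0.0004 0.0002] rows needed 0.0 0.0
```

```bash
python3 -m crank '[[-0.001,0.001,0.001,0,0,0,0.3],[-0.001,0.001,0.001,0,0,0,0],[-0.001,0.001,0.001,0,0,0,-0.2],[-0.001,0.001,0.001,0,0,0,-0.4],[-0.001,0.001,0.001,0,0,0,-0.7],[-0.001,0.001,0.001,0,0,0,-1],[-0.001,0.001,0.001,0,0,0,-1],[-0.001,0.001,0.001,0,0,0,-1]]' 20;  python3 -m crank '[[0,-0.05,0,0,0,0,-1],[0,-0.12,0,0,0,0,-1],[0,-0.22,0,0,0,0,-1],[0,-0.3,0,0,0,0,-1],[0,-0.3,0,0,0,0,-1],[0,-0.3,0,0,0,0,-1]]'; python3 go.py .5456 .380 .19 60;python3 go.py .56 .05 .19 60
```

```text
time: 21.25
position: [0.3561, -0.2567, 0.041]
tool_rot: [0.684, -0.183, 0.182, -0.682]
ft_force: [-0.6, -0.1, -0.1]
grip_width: 0.0273
time: 22.0
position: [0.3558, -0.2559, 0.1904]
tool_rot: [0.684, -0.183, 0.182, -0.683]
ft_force: [-0.3, -0.1, -0.1]
grip_width: 0.0276
t 22.0 pos [ 0.3558 -0.2559  0.1904] jaw yaw 60.1 q1,q6 [-0.88 -1.92] F [-0.3 -0.1 -0.1] w 0.0276
shift [-3.0570e-01 -1.1000e-03  1.2915e+00] turn [ 0.0006  0.0004 -0.0006] rows needed 10.6 0.0
t 22.0 pos [ 0.3558 -0.2559  0.1904] jaw yaw 60.1 q1,q6 [-0.88 -1.92] F [-0.3 -0.1 -0.1] w 0.0276
shift [ 0.0486 -0.0008  0.734 ] turn [ 0.0006  0.0004 -0.0006] rows needed 5.9 0.0
```

```bash
python3 -m crank '[[0.006,0,0.07,0,0,0,-1],[0.012,0,0.17,0,0,0,-1],[0.019,0,0.28,0,0,0,-1],[0.026,0,0.39,0,0,0,-1],[0.033,0,0.5,0,0,0,-1],[0.04,0,0.6,0,0,0,-1],[0.046,0,0.69,0,0,0,-1],[0.0486,0,0.734,0,0,0,-1],[0.0486,0,0.734,0,0,0,-1]]'; python3 go.py .5456 .380 .14 60
```

```text
time: 23.12
position: [0.5601, 0.0502, 0.1883]
tool_rot: [0.684, -0.183, 0.18, -0.682]
ft_force: [-0.6, 0.1, -1.4]
grip_width: 0.0274
t 23.125 pos [0.5601 0.0502 0.1883] jaw yaw 60.2 q1,q6 [-0.11 -1.16] F [-0.6  0.1 -1.4] w 0.0274
shift [-0.3527  0.0956  0.5584] turn [ 0.0013  0.0011 -0.0011] rows needed 5.3 0.0
```

```bash
python3 -m crank '[[-0.04,0,0.06,0,0,0,-1],[-0.1,0,0.155,0,0,0,-1],[-0.165,0,0.26,0,0,0,-1],[-0.23,0,0.365,0,0,0,-1],[-0.3,0,0.47,0,0,0,-1],[-0.3527,0.02,0.5584,0.001,0,-0.001,-1],[-0.3527,0.06,0.5584,0.001,0,-0.001,-1],[-0.3527,0.0956,0.5584,0.001,0.001,-0.001,-1],[-0.3527,0.0956,0.5584,0.001,0.001,-0.001,-1],[-0.3527,0.0956,0.5584,0.001,0.001,-0.001,-1]]'; python3 go.py .5456 .380 .1 60
python3 - <<'E'
from h import *
a=[]
for n in("top","side"):
    i=vision.camera(n);p=robot.get_obs()["position"];u=proj(n,p)[0].astype(int);a.append(cv2.resize(crop(i,0,u[0],u[1],50,4),(400,400)))
cv2.imwrite("pics/p3.png",np.hstack(a))
E
```

```text
time: 24.38
position: [0.5477, 0.378, 0.142]
tool_rot: [-0.683, 0.183, -0.185, 0.683]
ft_force: [0.3, 0.0, -0.8]
grip_width: 0.0277
t 24.375 pos [0.5477 0.378  0.142 ] jaw yaw 59.8 q1,q6 [ 0.44 -0.6 ] F [ 0.3  0.  -0.8] w 0.0277
shift [-0.0059  0.0839  0.0013] turn [-0.0002 -0.0012  0.0009] rows needed 0.7 0.0
```

View pics/p3.png

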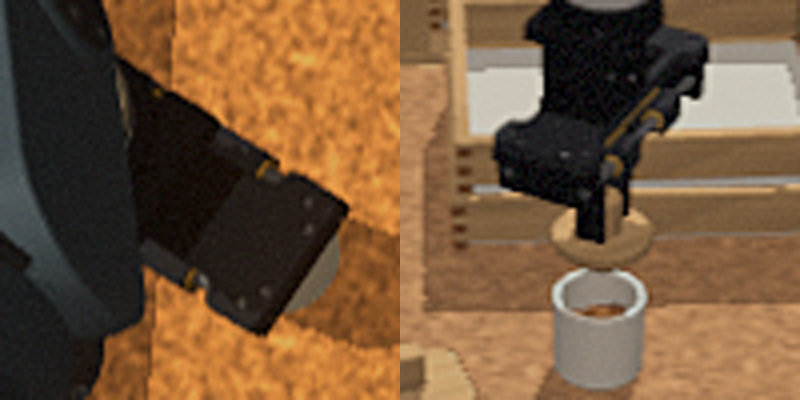

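```bash
python3 -m crank '[[-0.006,0.02,0.001,0,0,0,-1],[-0.006,0.04,0.001,0,0,0,-1],[-0.006,0.055,0.001,0,0,0,-1],[-0.006,0.06,0.001,0,0,0,-1],[-0.006,0.06,0.001,0,0,0,-1],[-0.006,0.06,0.001,0,0,0,-1]]'; python3 go.py .5456 .380 .1 60
python3 - <<'E'
from h import *
i=vision.camera("side");p=robot.get_obs()["position"];u=proj("side",p)[0].astype(int);c=crop(i,0,u[0],u[1],35,10)
print(u)
for X,d,z,col in((p[:2],.074,p[2]-.0412+.023,(255,0,255)),((.5445,.3763),.07,.066,(255,255,0))):
    cv2.polylines(c,[np.int32((proj("side",outl("r",d,d,z,X[0],X[1],0))-u+35+.5)*10)],True,col,1)
cv2.imwrite("pics/p3b.png",c[:600])
E
```

```text
time: 25.22
position: [0.545, 0.3813, 0.112]
tool_rot: [-0.683, 0.183, -0.185, 0.683]
ft_force: [0.5, 0.4, 0.3]
grip_width: 0.0277
t 25.225 pos [0.545  0.3813 0.112 ] jaw yaw 59.9 q1,q6 [ 0.44 -0.6 ] F [0.5 0.4 0.3] w 0.0277
shift [ 0.0022  0.024  -0.0017] turn [-0.0004 -0.0006  0.0009] rows needed 0.2 0.0
[278  97]
```

View pics/p3b.png

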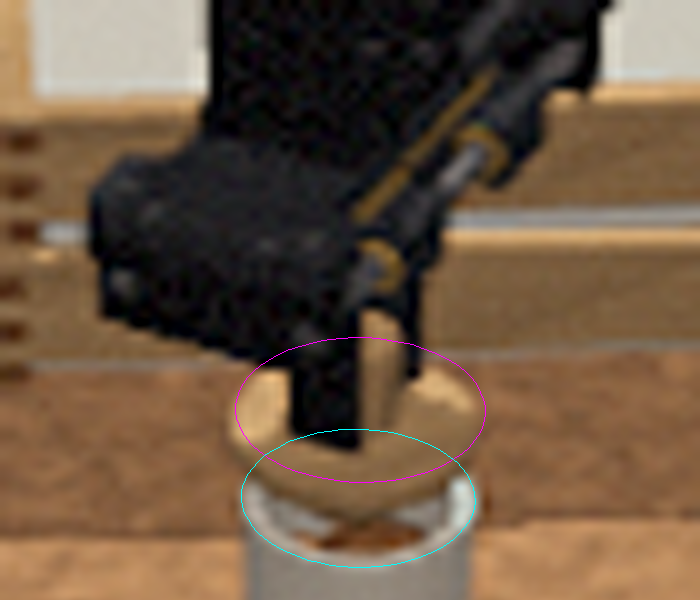

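The held plate appears about 1 px (3–4 mm) nearer the camera than its known position, the same bias as the canister's. The target (0.5456, 0.380) therefore stands.

```bash
python3 -m crank '[[0.0022,0.01,-0.0017,0,0,0,-1],[0.0022,0.02,-0.0017,0,0,0,-1],[0.0022,0.026,-0.0017,0,0,0,-1],[0.0022,0.032,-0.0017,0,0,0,-1],[0.0022,0.034,-0.0017,0,0,0,-1],[0.0022,0.034,-0.0017,0,0,0,-1]]'; python3 go.py .5456 .380 .0932 60
```

```text
time: 26.02
position: [0.5453, 0.3799, 0.0947]
tool_rot: [-0.683, 0.183, -0.185, 0.683]
ft_force: [-0.4, -0.6, -0.3]
grip_width: 0.0276
t 26.025 pos [0.5453 0.3799 0.0947] jaw yaw 59.9 q1,q6 [ 0.44 -0.6 ] F [-0.4 -0.6 -0.3] w 0.0276
shift [0.0004 0.003  0.0005] turn [-0.0002 -0.0006  0.0008] rows needed 0.0 0.0
```

```bash
python3 -m crank '[[0,0.001,0,0,0,0,-1],[0,0.002,0,0,0,0,-1],[0,0.003,0,0,0,0,-1],[0,0.003,0,0,0,0,-1]]';python3 -m crank '[[0,0.001,0,0,0,0,-1],[0,0.002,0,0,0,0,-1],[0,0.002,0,0,0,0,-1]]'
```

```text
time: 26.52
position: [0.5453, 0.3799, 0.0933]
tool_rot: [-0.683, 0.183, -0.185, 0.683]
ft_force: [1.0, 0.3, -1.0]
grip_width: 0.0278
time: 26.9
position: [0.5455, 0.3799, 0.093]
tool_rot: [-0.683, 0.183, -0.185, 0.683]
ft_force: [-1.0, -0.7, 5.2]
grip_width: 0.0276
```

Contact at 0.093, as predicted. Releasing.

```bash
python3 -m crank '[[0,0.001,0,0,0,0,-1],[0,0.001,0,0,0,0,-1],[0,-0.001,0,0,0,0,-1],[0,-0.001,0,0,0,0,-0.4],[0,-0.001,0,0,0,0,0],[0,-0.001,0,0,0,0,0.5],[0,-0.001,0,0,0,0,1],[0,-0.001,0,0,0,0,1]]'; python3 -m crank '[[0,-0.03,0,0,0,0,1],[0,-0.08,0,0,0,0,1],[0,-0.14,0,0,0,0,1],[0,-0.19,0,0,0,0,1],[0,-0.19,0,0,0,0,1]]'; python3 go.py .6 0 .19 20;  python3 go.py .5367 -.4119 .12 -18
```

```text
time: 27.9
position: [0.5452, 0.3798, 0.0924]
tool_rot: [0.683, -0.183, 0.185, -0.683]
ft_force: [0.6, 0.3, 0.2]
grip_width: 0.0595
time: 28.52
position: [0.5468, 0.3808, 0.1913]
tool_rot: [-0.681, 0.181, -0.186, 0.684]
ft_force: [-0.6, -0.3, -0.9]
grip_width: 0.0868
t 28.525 pos [0.5468 0.3808 0.1913] jaw yaw 59.9 q1,q6 [ 0.44 -0.6 ] F [-0.6 -0.3 -0.9] w 0.0868
shift [ 0.4741  0.0017 -0.6055] turn [-0.0027  0.2216  0.0013] rows needed 6.2 3.7
t 28.525 pos [0.5468 0.3808 0.1913] jaw yaw 59.9 q1,q6 [ 0.44 -0.6 ] F [-0.6 -0.3 -0.9] w 0.0868
shift [ 0.777   0.1386 -1.3825] turn [-3.100e-03  4.327e-01  3.000e-04] rows needed 12.7 7.3
```

```bash
python3 -m crank '[[0.06,0,-0.075,0,0.04,0,1],[0.135,0,-0.17,0,0.08,0,1],[0.21,0,-0.27,0,0.12,0,1],[0.285,0,-0.365,0,0.16,0,1],[0.36,0,-0.46,-0.001,0.2,0,1],[0.43,0,-0.55,-0.002,0.22,0,1],[0.474,0,-0.6055,-0.0027,0.2216,0.001,1],[0.474,0,-0.6055,-0.0027,0.2216,0.001,1]]';  python3 go.py .5367 -.4119 .12 -18
```

```text
time: 29.52
position: [0.5983, -0.0038, 0.1872]
tool_rot: [0.581, -0.408, 0.406, -0.576]
ft_force: [-0.2, -0.1, -0.4]
grip_width: 0.087
t 29.525 pos [ 0.5983 -0.0038  0.1872] jaw yaw 19.7 q1,q6 [-0.19 -0.53] F [-0.2 -0.1 -0.4] w 0.087
shift [ 0.7265  0.1383 -0.3906] turn [0.0022 0.2097 0.0012] rows needed 6.7 3.5
```

```bash
python3 -m crank '[[0.08,0,-0.04,0,0.04,0,1],[0.18,0,-0.095,0,0.08,0,1],[0.28,0,-0.15,0,0.12,0,1],[0.39,0,-0.21,0,0.16,0,1],[0.5,0,-0.27,0.001,0.2,0,1],[0.61,0,-0.33,0.002,0.21,0.001,1],[0.7265,0.02,-0.39,0.002,0.21,0.001,1],[0.7265,0.08,-0.39,0.002,0.21,0.001,1],[0.7265,0.138,-0.39,0.002,0.21,0.001,1],[0.7265,0.138,-0.39,0.002,0.21,0.001,1]]'; python3 -m crank '[[0,0,0,0,0,0,1]]';  python3 go.py .5367 -.4119 .0415 -18
```

```text
time: 30.78
position: [0.5373, -0.4062, 0.1175]
tool_rot: [-0.417, 0.574, -0.568, 0.417]
ft_force: [0.2, -0.2, -0.4]
grip_width: 0.087
time: 30.9
position: [0.5396, -0.4085, 0.1215]
tool_rot: [0.417, -0.571, 0.571, -0.417]
ft_force: [0.4, -0.3, 0.3]
grip_width: 0.087
t 30.9 pos [ 0.5396 -0.4085  0.1215] jaw yaw -17.7 q1,q6 [-0.81 -0.5 ] F [ 0.4 -0.3  0.3] w 0.087
shift [ 0.0082  0.1599 -0.0035] turn [-0.0003  0.0015  0.0001] rows needed 1.3 0.0
```

```bash
python3 -m crank '[[0.004,0.04,-0.0035,0,0.0015,0,1],[0.007,0.09,-0.0035,0,0.0015,0,1],[0.008,0.135,-0.0035,0,0.0015,0,1],[0.008,0.16,-0.0035,0,0.0015,0,1],[0.008,0.16,-0.0035,0,0.0015,0,1],[0.008,0.16,-0.0035,0,0.0015,0,1]]';  python3 go.py .5367 -.4119 .0415 -18
```

```text
time: 31.65
position: [0.5367, -0.413, 0.0422]
tool_rot: [0.415, -0.571, 0.573, -0.415]
ft_force: [-0.3, -0.5, 0.6]
grip_width: 0.087
t 31.65 pos [ 0.5367 -0.413   0.0422] jaw yaw -18.1 q1,q6 [-0.82 -0.51] F [-0.3 -0.5  0.6] w 0.087
shift [-0.002   0.0015 -0.0007] turn [-0.0008 -0.0003  0.0004] rows needed 0.0 0.0
```

```bash
python3 -m crank '[[-0.002,0.001,-0.0007,0,0,0,0.3],[-0.002,0.001,-0.0007,0,0,0,0],[-0.002,0.001,-0.0007,0,0,0,-0.2],[-0.002,0.001,-0.0007,0,0,0,-0.4],[-0.002,0.001,-0.0007,0,0,0,-0.7],[-0.002,0.001,-0.0007,0,0,0,-1],[-0.002,0.001,-0.0007,0,0,0,-1],[-0.002,0.001,-0.0007,0,0,0,-1]]' 25;  python3 -m crank '[[0,-0.05,0,0,0,0,-1],[0,-0.12,0,0,0,0,-1],[0,-0.22,0,0,0,0,-1],[0,-0.3,0,0,0,0,-1],[0,-0.3,0,0,0,0,-1],[0,-0.3,0,0,0,0,-1]]'; python3 go.py .54 -.1 .19 -25;python3 go.py .448 .1019 .14 -30
```

```text
time: 32.65
position: [0.536, -0.4115, 0.0404]
tool_rot: [0.415, -0.572, 0.573, -0.415]
ft_force: [0.8, -0.1, 0.6]
grip_width: 0.0262
time: 33.4
position: [0.535, -0.4105, 0.1892]
tool_rot: [-0.415, 0.573, -0.572, 0.415]
ft_force: [-0.5, 0.3, -1.8]
grip_width: 0.026
t 33.4 pos [ 0.535  -0.4105  0.1892] jaw yaw -18.1 q1,q6 [-0.82 -0.5 ] F [-0.5  0.3 -1.8] w 0.026
shift [-0.5935 -0.0007 -0.1831] turn [ 0.0006  0.0385 -0.0003] rows needed 5.0 0.6
t 33.4 pos [ 0.535  -0.4105  0.1892] jaw yaw -18.1 q1,q6 [-0.82 -0.5 ] F [-0.5  0.3 -1.8] w 0.026
shift [-0.9202  0.1002 -0.4831] turn [ 0.0006  0.0663 -0.0002] rows needed 8.4 1.1
```

```bash
python3 -m crank '[[-0.06,0,-0.03,0,0.005,0,-1],[-0.15,0,-0.08,0,0.01,0,-1],[-0.26,0,-0.135,0,0.02,0,-1],[-0.37,0,-0.193,0,0.03,0,-1],[-0.48,0,-0.25,0,0.04,0,-1],[-0.59,0,-0.308,0,0.05,0,-1],[-0.7,0,-0.366,0,0.06,0,-1],[-0.8,0,-0.42,0,0.066,0,-1],[-0.88,0,-0.46,0,0.066,0,-1],[-0.92,0,-0.483,0,0.066,0,-1]]'; python3 -m crank '[[0,0,0,0,0,0,-1]]'; python3 go.py .448 .1019 .14 -30
```

```text
time: 34.65
position: [0.4464, 0.103, 0.1884]
tool_rot: [-0.356, 0.613, -0.611, 0.353]
ft_force: [0.3, -0.3, -1.6]
grip_width: 0.0262
time: 34.78
position: [0.4468, 0.1023, 0.1886]
tool_rot: [-0.356, 0.612, -0.611, 0.353]
ft_force: [0.2, -0.1, -1.1]
grip_width: 0.0257
t 34.775 pos [0.4468 0.1023 0.1886] jaw yaw -29.8 q1,q6 [-0.02  0.5 ] F [ 0.2 -0.1 -1.1] w 0.0257
shift [-0.0008  0.0972  0.0027] turn [0.0011 0.0014 0.0008] rows needed 0.8 0.0
```

```bash
python3 -m crank '[[-0.001,0.04,0.0027,0.001,0.001,0,-1],[-0.001,0.08,0.0027,0.001,0.001,0,-1],[-0.001,0.097,0.0027,0.001,0.001,0.001,-1],[-0.001,0.112,0.0027,0.001,0.001,0.001,-1],[-0.001,0.112,0.0027,0.001,0.001,0.001,-1],[-0.001,0.112,0.0027,0.001,0.001,0.001,-1]]';python3 go.py .448 .1019 .1 -30
python3 - <<'E'
from h import *
a=[]
for n in("top","side"):
    i=vision.camera(n);p=robot.get_obs()["position"];u=proj(n,p)[0].astype(int);a.append(cv2.resize(crop(i,0,u[0],u[1],40,5),(400,400)))
cv2.imwrite("pics/p4.png",np.hstack(a))
E
```

```text
time: 35.52
position: [0.4508, 0.1005, 0.1345]
tool_rot: [0.351, -0.612, 0.614, -0.355]
ft_force: [-0.2, 0.7, -0.6]
grip_width: 0.0257
t 35.525 pos [0.4508 0.1005 0.1345] jaw yaw -30.1 q1,q6 [-0.02  0.5 ] F [-0.2  0.7 -0.6] w 0.0257
shift [ 0.0006  0.0691 -0.0065] turn [-0.0014 -0.0008 -0.0011] rows needed 0.6 0.0
```

View pics/p4.png

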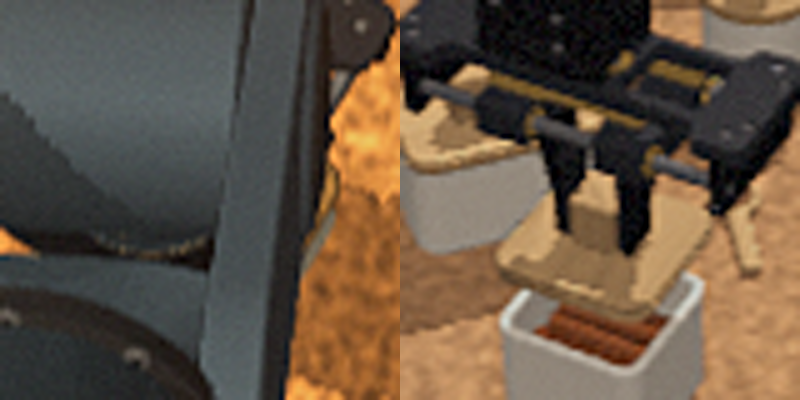

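The square lid's edges are parallel to its canister's, and the oblong lid behind is seated. Lowering.

```bash
python3 -m crank '[[0.0006,0.01,-0.0065,-0.001,-0.001,-0.001,-1],[0.0006,0.03,-0.0065,-0.001,-0.001,-0.001,-1],[0.0006,0.05,-0.0065,-0.001,-0.001,-0.001,-1],[0.0006,0.064,-0.0065,-0.001,-0.001,-0.001,-1],[0.0006,0.069,-0.0065,-0.001,-0.001,-0.001,-1],[0.0006,0.069,-0.0065,-0.001,-0.001,-0.001,-1]]';python3 go.py .448 .1019 .0965 -30
```

```text
time: 36.38
position: [0.4475, 0.102, 0.0994]
tool_rot: [0.354, -0.612, 0.612, -0.354]
ft_force: [0.3, -0.2, -1.0]
grip_width: 0.026
t 36.375 pos [0.4475 0.102  0.0994] jaw yaw -30.0 q1,q6 [-0.02  0.5 ] F [ 0.3 -0.2 -1. ] w 0.026
shift [-0.0004  0.0058  0.001 ] turn [0.     0.0002 0.0001] rows needed 0.0 0.0
```

```bash
python3 -m crank '[[0,0.002,0.001,0,0,0,-1],[0,0.004,0.001,0,0,0,-1],[0,0.0055,0.001,0,0,0,-1],[0,0.0055,0.001,0,0,0,-1]]';python3 -m crank '[[0,0.001,0,0,0,0,-1],[0,0.002,0,0,0,0,-1],[0,0.002,0,0,0,0,-1]]'
```

```text
time: 36.88
position: [0.448, 0.1018, 0.097]
tool_rot: [0.354, -0.612, 0.612, -0.354]
ft_force: [-0.0, 1.0, -0.7]
grip_width: 0.0258
time: 37.25
position: [0.4481, 0.1018, 0.0963]
tool_rot: [0.354, -0.612, 0.612, -0.354]
ft_force: [-0.0, -1.1, 4.2]
grip_width: 0.0259
```

```bash
python3 -m crank '[[0,0.001,0,0,0,0,-1],[0,0.001,0,0,0,0,-1],[0,-0.001,0,0,0,0,-1],[0,-0.001,0,0,0,0,-0.4],[0,-0.001,0,0,0,0,0],[0,-0.001,0,0,0,0,0.5],[0,-0.001,0,0,0,0,1],[0,-0.001,0,0,0,0,1]]'; python3 -m crank '[[0,-0.03,0,0,0,0,1],[0,-0.08,0,0,0,0,1],[0,-0.14,0,0,0,0,1],[0,-0.24,0,0,0,0,1],[0,-0.3,0,0,0,0,1],[0,-0.3,0,0,0,0,1]]'; python3 go.py .3 -.45 .25 -60
```

```text
time: 38.25
position: [0.448, 0.1018, 0.0964]
tool_rot: [0.354, -0.612, 0.612, -0.354]
ft_force: [-0.3, -0.1, 1.1]
grip_width: 0.0578
time: 39.0
position: [0.4495, 0.1019, 0.2486]
tool_rot: [0.352, -0.611, 0.614, -0.356]
ft_force: [-0.7, 0.7, 0.1]
grip_width: 0.0866
t 39.0 pos [0.4495 0.1019 0.2486] jaw yaw -29.9 q1,q6 [-0.02  0.5 ] F [-0.7  0.7  0.1] w 0.0866
shift [ 1.1056 -0.0041  0.2919] turn [-0.0016  0.167  -0.0014] rows needed 9.1 2.8
```

```bash
python3 -m crank '[[0.08,0,0.02,0,0,0,1],[0.18,0,0.047,0,0,0,1],[0.29,0,0.076,0,0,0,1],[0.4,0,0.105,0,0,0,1],[0.51,0,0.135,0,0,0,1],[0.62,0,0.164,0,0,0,1],[0.73,0,0.193,0,0,0,1],[0.84,0,0.22,0,0,0,1],[0.95,0,0.25,0,0,0,1],[0.95,0,0.25,0,0,0,1]]'
python3 - <<'E'
from h import *
X=dict(cl=(.4605,-.1022,0,.058,"ll"),cs=(.5455,.380,0,.052,"ls"),cq=(.448,.1018,np.radians(60),.056,"lq"),co=(.3885,.2648,np.radians(18),.05,"lo"))
I={n:vision.camera(n) for n in("top","side")}
for k,(x,y,th,l,lid) in X.items():
    r=[fit(I[n],n,lid,(x,y,th),lift=l) for n in I]
    print(lid,[((q.x[:2]*1000).round(1),np.degrees(q.x[2]).round(1),round(-q.fun,2)) for q in r], "canister",x,y)
for n in I: cv2.imwrite(f"pics/end_{n}.png",I[n])
cv2.imwrite("pics/end_side_z.png",cv2.resize(I["side"][85:325,180:400],None,fx=2.5,fy=2.5,interpolation=cv2.INTER_CUBIC))
E
```

```text
time: 40.25
position: [0.3179, -0.3759, 0.2451]
tool_rot: [0.352, -0.613, 0.613, -0.352]
ft_force: [-0.7, 0.8, -0.2]
grip_width: 0.0871
ll [(array([459.4, -99.7]), np.float64(-5.0), np.float64(0.17)), (array([ 460.1, -105.8]), np.float64(3.1), np.float64(0.12))] canister 0.4605 -0.1022
ls [(array([545.9, 382.3]), np.float64(1.3), np.float64(0.11)), (array([543.1, 374.6]), np.float64(2.8), np.float64(0.09))] canister 0.5455 0.38
lq [(array([447.6, 103.3]), np.float64(60.6), np.float64(0.15)), (array([445.1, 106.4]), np.float64(71.8), np.float64(0.05))] canister 0.448 0.1018
lo [(array([387.5, 262.4]), np.float64(22.6), np.float64(0.2)), (array([389. , 259.1]), np.float64(19.0), np.float64(0.07))] canister 0.3885 0.2648
```

View pics/end_top.png

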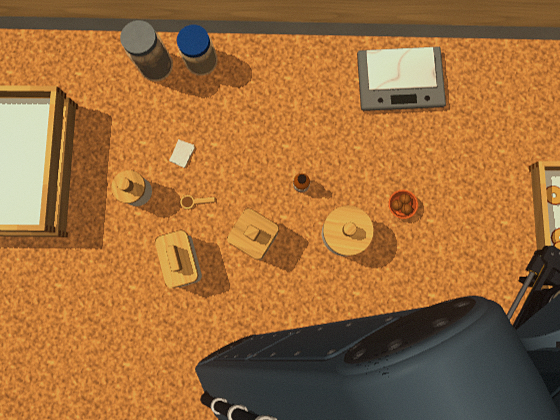

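View pics/end_side_z.png

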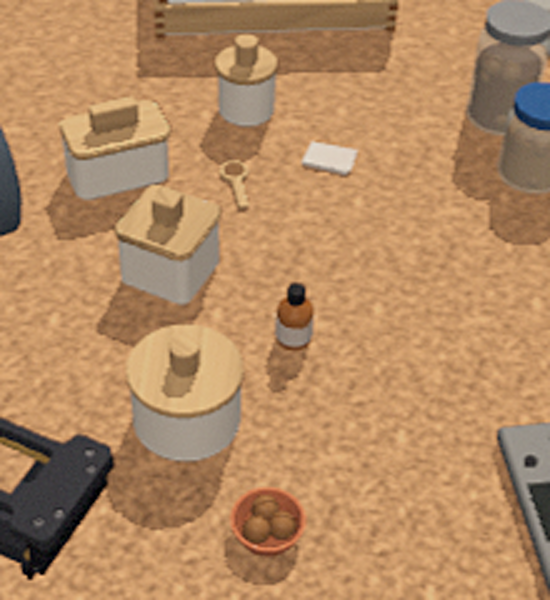

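All four lids look seated, with the bottle standing and the dish in place. The oblong fit (22.6° against 18°) is suspect, so I'll zoom in on it and check the outlines at home height.

```bash
python3 - <<'E'
from h import *
t=cv2.imread("pics/end_top.png");s=cv2.imread("pics/end_side.png")
X=[("lo",.3885,.2685,.2611,18,.05),("lq",.448,.105,.0986,60,.056)]
rows=[]
for k,x,yt,ys,th,l in X:
    r=[]
    for n,im,y in(("top",t,yt),("side",s,ys)):
        kind,a,b,z,w=G[k];u=proj(n,(x,y,.06))[0].astype(int)
        c=crop(im,0,u[0],u[1],30,6.67);c0=c.copy()
        cv2.polylines(c,[np.int32((proj(n,outl(kind,a,b,z+l,x,y,np.radians(th)))-u+30+.5)*6.67)],True,(255,0,255),1)
        r+=[c0[:398,:398][:, :],c[:398,:398]]
    rows.append(np.hstack(r))
cv2.imwrite("pics/z.png",cv2.resize(np.vstack(rows),(800,400)))
cv2.imwrite("pics/z.png",cv2.resize(np.vstack([rows[0][:,:796],rows[0][:,796:]]),(600,600)))
E
```

```text
(no output)
```

View pics/z.png

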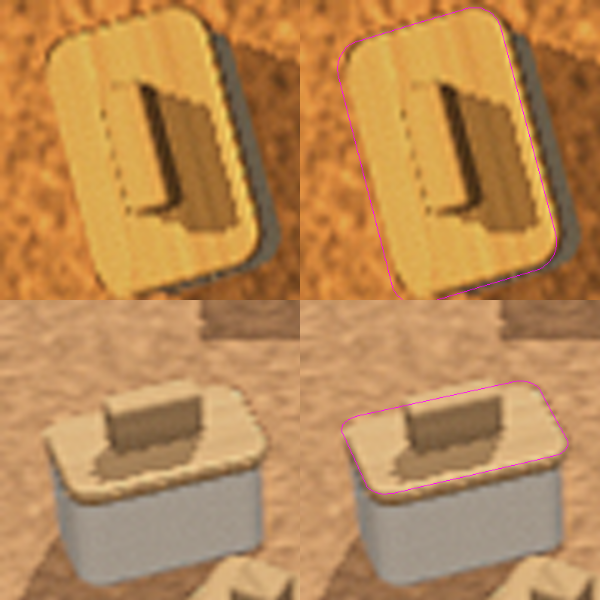

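The oblong lid lies flat on its canister, square to it and within about 2 mm of centre. Its contact height also matched. Handing in.

```bash
python3 -c "
from rig import robot
print(robot.hand_in())"
```

```text
the job is handed in; nothing more can be done
None
```

I closed all four canisters with their own lids and handed the job in at about 40 s of the 128 s allowed. I set each lid down slowly until it touched (about 4–6 N; 14 N on the oblong, eased off before release). Each lid made contact within 1 mm of its expected home height.

**Final pictures:** all four lids lie flat on their rims, the canisters show no visible shift, the bottle is standing and the walnut dish is where it was. The gripper is well clear of everything.

**Checks that disagreed:**
- **Camera offset:** the two cameras disagreed by a steady 5–7 mm in y. I used the mean, which matched the known positions of the lids in the gripper.
- **Oblong lid:** the automatic outline fit on the seated lid gave 22.6° in the top camera and 19° in the side one, against the canister's 18°. Zoomed in, the lid looks square and flush, about 2–3 mm off centre, which is within the 3 mm play.
- **Square lid:** the side-camera fit was poor (72° against 60°, low score), but the top camera gave 60.6°.

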